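# Fit and hold a twist-in bulb holder in a tail lamp

### The arm

A 6-joint arm with a two-finger parallel gripper is mounted at the origin on the work surface. World frame = base frame: x ahead of the robot, y to its left, z up, the work surface at z = 0. Lengths are in m, angles in rad, forces in N, time in s.
With the tool pointing down it reaches from about 0.25 to 0.8 m from the base axis. Payload 3.9 kg.
Tool frame: the origin (TCP) lies midway between the tips of the shut fingers; the grasp point (between the pads) lies 19 mm behind it; z points along the fingers, y is the line along which they close (so a half turn about z gives the same grasp; the last joint's range is limited). The gripper opens to 85 mm and grips with 20 to 120 N. Pads are 22 mm wide; open, the fingers measure 114 mm over their backs; the gripper's body (76 mm by 85 mm) begins 54 mm behind the grasp point. The pads swing forward as they close: fully open they stand 13 mm farther back than shut.
Start: joints at [-1.273, 0.26, -0.138, 1.173, 0, 1.571], TCP at [0.154, -0.502, 0.231] pointing down, gripper open.
Joint ranges: [-2.78, 2.78], [-0.83, 1.72], [-1.28, 1.37], [-1.9, 2.12], [-1.57, 1.48], [-3.14, 3.14]. Speed limits (rad/s): [2.57, 2.57, 3.14, 3.14, 3.14, 3.14].

### API

Orientations are given as a unit quaternion [x, y, z, w].
In Python, from bench import bot, open_jaws, grab, cams gives the robot as it stands. Calls block until the motion is done:
- bot.move_to(position, orientation): joint-space move of the TCP to a pose.
- bot.line_to(position, vel=0.15, rot=None, until_force=None): straight line of the TCP; rot=None keeps the orientation; vel is the mean speed in m/s. With until_force (N) it stops when the force on the tool has changed by that much, and returns True; else False.
- bot.goto_joints(angles): joint-space move.
- open_jaws() and grab(effort=None): open the fingers fully, or close them until they stop; effort is the grip in N (None keeps the last).
- bot.dwell(seconds).
- bot.inverse_kinematics(position, orientation): joint angles nearest the present ones, or None.
- bot.sense(): the state.
- cams.get_image(name): name is "side" or "top"; returns a dict with "pixels" (420x560x3 uint8, red, green, blue), "vertical_fov" (degrees; the focal length in pixels is half the picture's height over the tangent of half this angle, whatever the lens; pixels are square), "cx", "cy" (the principal point, pixels), "k1" (the pictures are not rectified: a ray, as slopes to the right and down, at radius r is drawn at 1 + k1 r^2 times it, then the intrinsics apply), "T" (4x4, takes a point from camera to world coordinates). Camera axes: x right, y up, looking along -z (the intrinsics and any distortion apply to the point x, -y, -z); pixel columns grow to the right and rows downward; lengths in m; the calibration is good to about 2 mm. A picture is of the moment at which its call begins. There is no depth.
A pose or a line that the arm cannot do raises bot.IKError and nothing moves.
- bot.finish_job(): hands the job in; it is judged then, once.
The state is a dict: "time_s": time; "joints": joint angles; "qd": joint speeds; "joint_torque": joint torques, N m; "tcp_pos": TCP position; "eef_rot": TCP orientation; "ft_force": force on the tool from outside, world axes, zero at the start; "moment": the same for the moment, N m; "width": opening from 0.0 (shut) to 1.0 (fully open); "finger_force": force on a finger pad.
Only numpy, scipy, OpenCV 4.12 (cv2) and the standard library are available. Lean on these libraries where they do the work, as an engineer would, in place of code of your own. Each camera call takes 0.05 s, during which the arm holds its last target. There are 200 camera calls.

### The job

Take the bulb holder with the flat rectangular connector block out of the bulb rack by that block, and push it glass first into the open port in the back of the tail lamp, down against the spring seal, then turn it a quarter turn clockwise (seen from above) to its stop. Treat it gently: do not grip or knock its glass bulb, do not lean hard on the lamp, and leave the other things where they are. Finish while still holding it there, gripped, turned home and pressed down flush on the port's collar, because the seal lifts it and breaks the contact if you let go before I have read the meter.

Things in the scene. Friction and masses are not known exactly. Their poses are not given: they have to be found in the camera images.
- holder_grip (a point): Centre of the connector block of the loose ivory bulb holder (45 g), the part to grip: 26 mm along x, 14 mm along y, 30 mm high. z is up. The holder stands glass down in one of the rack's three pockets, its flange on the rack's top. It is the same after half a turn about z. The flange under the block is 56 mm across, 4 mm thick, its underside 19 mm below this point.
- holder: The same holder, origin at the centre of the flange's underside, same axes. Under it: a neck 25 mm across, 14 mm long, with a bevelled end, and two bayonet lugs on its +x and -x sides, reaching 18 mm from the axis, 6 mm wide, from 7.5 to 11.5 mm below the origin.
- glass: The glass bulb of that holder (origin and axes as holder): 18 mm across, from 14 to 40 mm below the flange's underside.
- port (a point): Centre of the open middle port in the lamp's back, on the upper face of its round collar (59 mm across), where the flange lies when flush; z up. The hole is 31 mm across, with two notches 12 mm wide for the lugs, open to +x and -x: the holder goes in with its x along this x (either way round). Ledges between the notches, 4 mm deep, trap the lugs when turned.
- seal (a joint): Sprung rubber seal ring on the port, 44 mm inside, 50 mm outside: 0 when free, standing 7 mm above the collar; 0.007 m when pushed flush with it, taking about 8 N. Once the flange is under 3.5 mm above the collar the holder can turn, only clockwise seen from above, to a stop at 93 degrees. Let go, the seal lifts it until the lugs meet the ledges, 3.5 mm up.
- lamp: The whole tail lamp, fixed, lens down: about 124 x 246 mm, long along y, origin on the table under the port, axes as the port. Collar 88 mm above the table, housing's back 82 mm with two small ribs beside the collar in line with the notches; four thin studs reach 96 mm, at x = +-42, y = +-38 mm; the black round-backed holders in the outer ports stand at y = +-76 mm and reach 108 mm.
- tray: Grey open bulb rack, fixed, 78 mm along x, 212 mm along y, 56 mm high, origin under its middle on the table; three round pockets 43 mm across in its top plate at y = -66, 0 and 66 mm.
- blank_cap: Black blanking cap with a low round top, 12 mm above the rack, in another pocket: leave alone. Origin on the rack's top.
- round_holder: Ivory bulb holder with a round back 19 mm across and 22 mm high, in another pocket: leave alone. Origin on the rack's top.
- relay: Black relay, 28 x 28 x 32 mm, between lamp and rack: leave alone. Origin at its underside.
- tape: Black roll of tape, 56 mm across, 19 mm high: leave alone. Origin at its underside.
- screwdriver: Screwdriver 180 mm long lying on the table beyond lamp and rack: leave alone.
Not all that is in view belongs to the job. What is shaped like the holder but blue or yellow is not meant.

How it is judged:
On the way, in this order (a step that is already met when the one before it is completed fails the run):
1. the holder is lifted out of the rack in the fingers, its glass clear of the pocket (height (world z) of holder_grip above 0.12 m and contact force between the fingers and holder above 1 N), for 0.2 s.
2. the holder is pushed into the port against the seal, its lugs in the notches and below the ledges (horizontal distance between holder_grip and port below 0.005 m and z of holder_grip in the frame of port below 0.0225 m and angle between the x axis of holder and the x axis of port, either way round below 0.35 rad), for 0.05 s.
3. it is turned a quarter turn clockwise to its stop (angle between the x axis of holder and the x axis of port, either way round above 1.27 rad), for 0.1 s.
At the end, for the whole second after the job is handed in: The holder is in the port within 5 mm of its axis and within 0.08 rad of upright, turned clockwise at least 73 degrees (the stop is at 93), its flange pressed down to within 1.7 mm of the collar, still gripped by the fingers with at least 3 N and at rest, all through the last second (horizontal distance between holder_grip and port below 0.005 m and z of holder_grip in the frame of port below 0.0207 m and angle between the x axis of holder and the x axis of port, either way round above 1.27 rad and angle between holder's own z axis and vertical below 0.08 rad and contact force between the fingers and holder above 3 N and linear speed of holder below 0.01 m/s); the arm keeps its last pose, push and grip.
It fails at once if the fingers press on the glass bulb (contact force between the fingers and glass above 1 N).
It fails at once if the glass bulb is knocked or pressed on something harder than 5 N (contact force between glass and anything else above 5 N).
It fails at once if the holder is leaned on the lamp with more than 80 N (contact force between holder and lamp above 80 N).
It fails at once if another thing is moved by more than 25 mm (distance of any of blank_cap, round_holder, relay, tape, screwdriver from where it was at the start of the episode above 0.025 m).
It also fails if it takes over 45 s, if anything falls off the work surface, if the arm or the gripper's body presses on something with over 40 N, if the wrist force passes 120 N, or if a joint passes its speed limit or range.

## Working session

There is one attempt and no reset: what is moved stays moved. The work goes in short steps, each a Python script; the robot and the scene stay as the last script left them, time stands still between calls to the robot, and variables do not carry over. Pictures are saved under pics/ and viewed, at most 10 in all, crops included, and the job is handed in when it is done.

```bash
mkdir -p pics; ls
python3 - <<'E'
from bench import bot,cams
import cv2,numpy as np
for n in("side","top"):
    d=cams.get_image(n); cv2.imwrite(f"pics/{n}0.png",d["pixels"][:,:,::-1])
    print(n,d["vertical_fov"],d["cx"],d["cy"],d["k1"],np.round(d["T"],4).tolist())
s=bot.sense();print(s["tcp_pos"],s["eef_rot"],s["width"],s["time_s"])
E
```

```text
pics
side 47.530892091404596 277.8134585049969 208.72467461085262 -0.029498836975071215 [[-0.8114, 0.3689, -0.4533, 0.1293], [-0.5844, -0.5093, 0.6317, 0.5676], [0.0022, 0.7775, 0.6289, 0.6381], [0.0, 0.0, 0.0, 1.0]]
top 46.219066407368146 276.709381627804 202.2009214902545 -0.013075889629245831 [[-0.0212, 0.9733, -0.2284, 0.3321], [-0.9998, -0.02, 0.0078, 0.0224], [0.003, 0.2285, 0.9735, 1.1157], [0.0, 0.0, 0.0, 1.0]]
[ 0.15386376 -0.50133512  0.23056804] [ 9.88934520e-01  1.48350254e-01 -1.35598071e-04 -8.35602117e-04] 1.0023881900705665 0.1
```

View pics/top0.png

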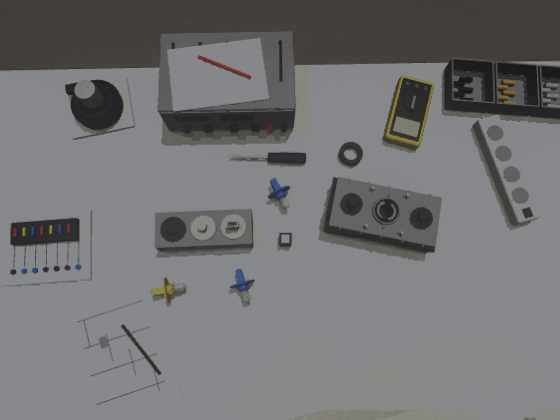

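View pics/side0.png

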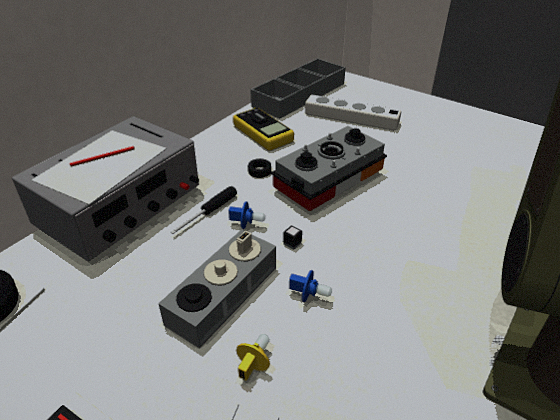

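Top view: rack at (204,229) and lamp at (383,213). These could be taken for the target:
- ivory holder with a rectangular block, top (233,225) / side (245,240): this is my choice
- ivory holder with a round back (203,228)
- black cap (173,229)
- blue holders (280,190) and (243,285), and a yellow one (168,290), all lying loose

The port is at top (386,210) / side (331,150). One close montage will check the choice.

Run:
```python
import cv2,numpy as np
t=cv2.imread("pics/top0.png");s=cv2.imread("pics/side0.png")
def c(im,x,y,w,h,z): return cv2.convertScaleAbs(cv2.resize(im[y:y+h,x:x+w],None,fx=z,fy=z,interpolation=cv2.INTER_CUBIC),alpha=1.5)
# cells 400x300
m=np.vstack([np.hstack([c(t,208,203,50,37.5.__int__() if 0 else 37,8),c(s,215,225,50,37,8)]),
             np.hstack([c(t,346,186,80,60-23,5) if 0 else c(t,361,192,50,37,8),c(s,306,131,50,37,8)])])
cv2.imwrite("pics/m1.png",m);print(m.shape)
```

```text
(592, 800, 3)
```

View pics/m1.png

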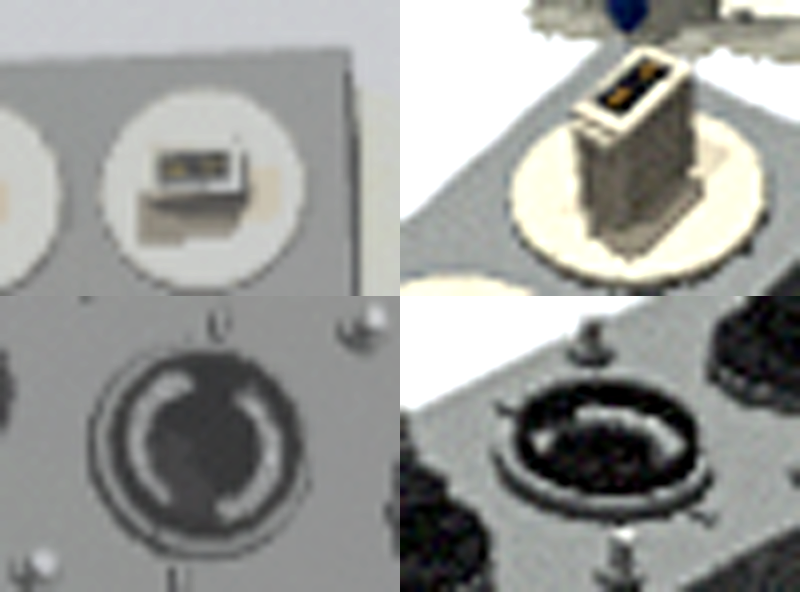

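Top left and top right crops show the ivory rectangular block with its contacts on the flange, with the block top at about top (232.5,224) / side (244,236). The bottom crops show the open port with the seal, the notch gaps and two ribs, at top (388.2,195.6) and (383.2,227.2). Next I fit models to both views.

```bash
cat > vis.py <<'E'
import cv2,numpy as np
from scipy.optimize import least_squares
class Cam:
    def __init__(s,d):
        f=210/np.tan(np.radians(d["vertical_fov"])/2)
        s.K=np.array([[f,0,d["cx"]],[0,f,d["cy"]],[0,0,1]]);s.D=np.array([d["k1"],0,0,0,0.])
        T=np.array(d["T"])@np.diag([1,-1,-1,1]);s.W=np.linalg.inv(T)
        s.r=cv2.Rodrigues(s.W[:3,:3])[0]
        s.img=np.ascontiguousarray(d["pixels"][:,:,::-1])
    def proj(s,P): return cv2.projectPoints(np.atleast_2d(P).astype(float),s.r,s.W[:3,3],s.K,s.D)[0].reshape(-1,2)
a=np.linspace(0,2*np.pi,90)
def circ(x,y,z,R): return np.c_[x+R*np.cos(a),y+R*np.sin(a),0*a+z]
def hull(c,p,R,h): return cv2.convexHull(c.proj(np.vstack([circ(*p,R),circ(p[0],p[1],p[2]-h,R)])).astype(np.float32))
def contour(c,box,dark):
    x,y,w,h=box; g=cv2.cvtColor(c.img[y:y+h,x:x+w],cv2.COLOR_BGR2GRAY)
    G=cv2.resize(g,None,fx=8,fy=8,interpolation=cv2.INTER_CUBIC)
    t,m=cv2.threshold(G,0,255,(cv2.THRESH_BINARY_INV if dark else cv2.THRESH_BINARY)+cv2.THRESH_OTSU)
    n,l,st,ce=cv2.connectedComponentsWithStats(m); k=1+np.argmax(st[1:,4])
    cs=cv2.findContours((l==k).astype(np.uint8),cv2.RETR_EXTERNAL,cv2.CHAIN_APPROX_NONE)[0]
    return (max(cs,key=len).reshape(-1,2)+.5)/8-.5+[x,y],t
def fitcyl(views,p0,R,h):
    def res(p): return np.concatenate([[cv2.pointPolygonTest(hull(c,p,R,h),tuple(map(float,q)),True) for q in pts[::4]] for c,pts in views])
    s=least_squares(res,p0,loss="soft_l1",f_scale=.4,diff_step=1e-3);r=res(s.x)
    return s.x,np.median(abs(r))
def pts(cr,x,y): return (np.array(cr,float)+.5)/8-.5+[x,y]
def tri(C,q):
    return least_squares(lambda P:np.concatenate([(c.proj(P)-u).ravel() for c,u in zip(C,q)]),[.4,0,.07]).x
E
python3 - <<'E'
from vis import *
from bench import cams
T,S=Cam(cams.get_image("top")),Cam(cams.get_image("side"));C=[T,S]
# block top corners: centre and yaw
ct=pts([[148,142],[245,142],[245,195],[148,195]],208,203).mean(0); cs=pts([[175,108],[248,48],[292,68],[212,133]],215,225).mean(0)
b=tri(C,[ct,cs]);print("block top",b.round(4),(T.proj(b)-ct).round(2),(S.proj(b)-cs).round(2))
ctr=(pts([[196,150]],208,203))
# flange
v=[(T,contour(T,(219,212,29,29),0)),(S,contour(S,(226,232,38,32),0))]
p,e=fitcyl([(c,k[0]) for c,k in v],[b[0],b[1],.06],.028,.004);print("flange top",p.round(4),e,[k[1] for _,k in v])
fl=p
v2=[(T,contour(T,(371,197,30,27),1)),(S,contour(S,(319,141,26,22),1))]
q,e=fitcyl([(c,k[0]) for c,k in v2],[*tri(C,[[386,209.6],[331.3,149.5]])],.025,.007);print("seal top",q.round(4),e)
tr=pts([[218,29],[178,282]],361,192);sr=pts([[108,114],[305,222]],306,131)
# pairing by projection
for i in (0,1):
  for j in (0,1):
    P=tri(C,[tr[i],sr[j]]);print("rib",i,j,P.round(4),np.linalg.norm(T.proj(P)-tr[i]).round(2))
big=[]
for c,(x,y),pp,R,h,k in((T,(208,203),fl,.028,.004,v[0][1][0]),(S,(215,225),fl,.028,.004,v[1][1][0]),(T,(361,192),q,.025,.007,v2[0][1][0]),(S,(306,131),q,.025,.007,v2[1][1][0])):
    im=cv2.convertScaleAbs(cv2.resize(c.img[y:y+37,x:x+50],None,fx=8,fy=8,interpolation=cv2.INTER_CUBIC),alpha=1.5)
    for u,col in((hull(c,pp,R,h).reshape(-1,2),(0,255,0)),(k,(0,0,255)),(c.proj(circ(pp[0],pp[1],pp[2]-.007,.0295)) if R==.025 else np.zeros((1,2)),(255,0,255))):
        cv2.polylines(im,[np.int32((u-[x,y]+.5)*8)],True,col)
    big.append(im)
cv2.imwrite("pics/m2.png",np.vstack([np.hstack(big[:2]),np.hstack(big[2:])]))
E
```

```text
block top [0.5289 0.1101 0.0893] [[-0.21 -0.35]] [[0.32 0.07]]
flange top [0.529  0.1103 0.0646] 0.6227257713721338 [113.0, 130.0]
seal top [ 0.5494 -0.2166  0.0967] 0.5565676219387584
rib 0 0 [ 0.5857 -0.2263  0.0836] 0.42
rib 0 1 [ 0.5654 -0.2447  0.0533] 12.98
rib 1 0 [ 0.5363 -0.1943  0.111 ] 13.31
rib 1 1 [ 0.5157 -0.2111  0.083 ] 0.05
```

View pics/m2.png

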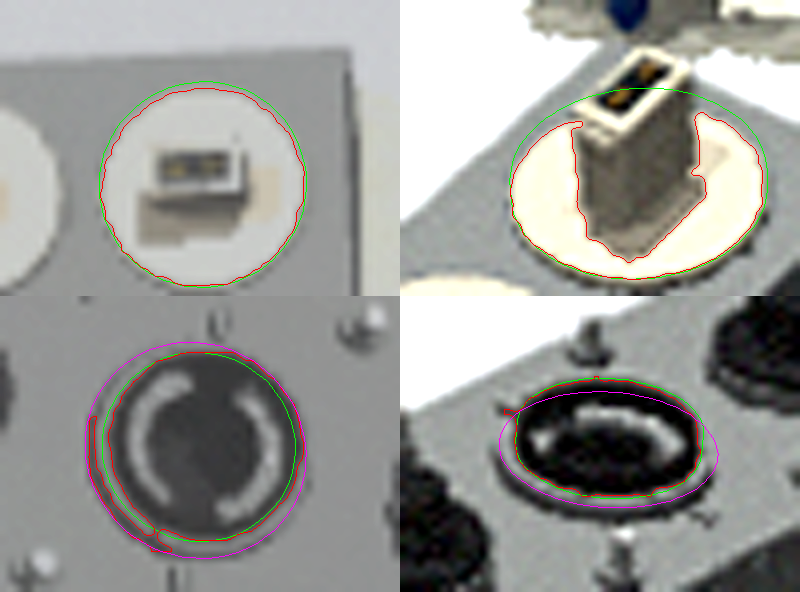

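The fits agree with the text. Block top is at z=0.089 (0.090 expected), port at about (0.550,-0.217) with seal top 0.097 (0.095), and the ribs at z≈0.083 give a lamp yaw of about -12°. I get the block yaw next, then grasp.

```bash
cat > arm.py <<'E'
import numpy as np
from scipy.spatial.transform import Rotation as R
from bench import bot,open_jaws,grab,cams
def q(th): return (R.from_euler("z",th)*R.from_euler("x",np.pi)).as_quat()
def st(m=""):
    s=bot.sense();t=R.from_quat(s["eef_rot"]).as_matrix()[:,0]
    print(m,"t",round(s["time_s"],2),"tcp",np.round(s["tcp_pos"],4),"yaw",round(np.degrees(np.arctan2(t[1],t[0])),1),"F",np.round(s["ft_force"],1),"M",np.round(s["moment"],2),"w",round(s["width"],3),"ff",np.round(s["finger_force"],1),flush=True);return s
E
python3 - <<'E'
from arm import *
from vis import *
S=Cam(cams.get_image("side"));T=Cam(cams.get_image("top"))
ab=np.array([[-1,1],[1,1],[1,-1],[-1,-1]])*[.013,.007]
def quad(p): c,s=np.cos(p[2]),np.sin(p[2]); return np.c_[ab@[[c,s],[-s,c]]+p[:2],np.full(4,.090)]
def fit(c,k,p0):
    r=least_squares(lambda p:(c.proj(quad(p))-k).ravel(),p0);return r.x,np.abs(r.fun).max()
ps=[]
for c,k in((T,pts([[148,142],[245,142],[245,195],[148,195]],208,203)),(S,pts([[175,108],[248,48],[292,68],[212,133]],215,225))):
    best=min((fit(c,np.roll(kk,i,0),[.529,.110,1.55]) for kk in(k,k[::-1]) for i in range(4)),key=lambda z:z[1])
    print(best); ps.append(best[0])
th=np.mean([p[2] for p in ps]);th=(th%np.pi);print("yaw",np.degrees(th))
if abs(np.degrees(th)-90)<15:
    x,y=.529,.1102
    bot.move_to([x,y,.2],q(th));st("above")
    bot.line_to([x,y,.063],vel=.1,until_force=8);st("down")
    for c,n in((T,"top"),(S,"side")): cv2.imwrite(f"pics/{n}_g.png",cams.get_image(n)["pixels"][:,:,::-1])
    a=cv2.imread("pics/top_g.png")[170:270,170:300];b=cv2.imread("pics/side_g.png")[170:320,180:330]
    cv2.imwrite("pics/g.png",cv2.convertScaleAbs(np.hstack([cv2.resize(a,(390,300)),cv2.resize(b,(400,300))]),alpha=1.5))
E
```

```text
(array([ 0.52803287,  0.10960117, -1.58693653]), np.float64(0.13358845302150257))
(array([0.52899891, 0.11070658, 1.53362642]), np.float64(1.0157557348987893))
yaw 178.47277794095933
```

Run:
```python
from arm import *
import cv2
x,y,th=.5287,.1102,1.545
bot.move_to([x,y,.2],q(th));st("above")
print(bot.line_to([x,y,.063],vel=.1,until_force=8));st("down")
for n in("top","side"): cv2.imwrite(f"pics/{n}_g.png",cams.get_image(n)["pixels"][:,:,::-1])
a=cv2.imread("pics/top_g.png")[170:270,170:300];b=cv2.imread("pics/side_g.png")[170:320,150:350]
cv2.imwrite("pics/g.png",cv2.convertScaleAbs(np.hstack([cv2.resize(a,(390,300)),cv2.resize(b,(400,300))]),alpha=1.5))
```

```text
above t 2.84 tcp [0.5289 0.1094 0.2001] yaw 88.4 F [-0.  -0.1  0.5] M [ 0.04 -0.02  0.  ] w 0.998 ff 0.0
False
down t 4.36 tcp [0.5293 0.1103 0.0636] yaw 88.5 F [ 0.  -0.5  1.1] M [0.04 0.05 0.02] w 0.997 ff 0.0
```

View pics/g.png

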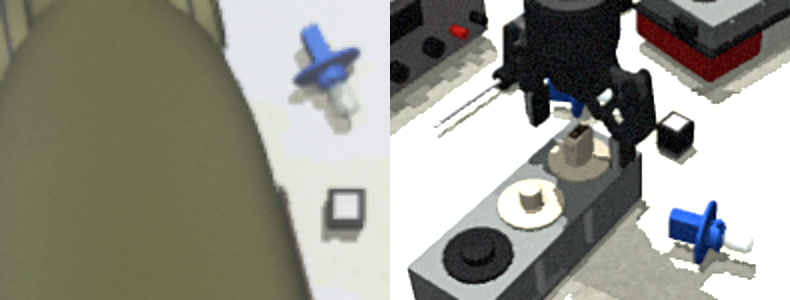

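The side crop shows the block at about (577,145), centred between the open fingers and with both neighbours clear. I grip and lift it.

Run:
```python
from arm import *
import cv2
grab(60);bot.dwell(.2);s=st("grip")
if s["width"]>.05:
    p=s["tcp_pos"]
    bot.line_to([p[0],p[1],.2],vel=.1);st("lift")
    bot.move_to([.55,-.217,.2],q(np.radians(-12)));bot.dwell(.3);st("over")
    for n in("side",): cv2.imwrite(f"pics/{n}_o.png",cams.get_image(n)["pixels"][:,:,::-1])
    b=cv2.imread("pics/side_o.png")[70:220,250:450]
    cv2.imwrite("pics/o.png",cv2.convertScaleAbs(cv2.resize(b,(800,600),interpolation=cv2.INTER_CUBIC),alpha=1.5))
```

```text
grip t 5.31 tcp [0.5289 0.1102 0.0632] yaw 88.5 F [0.5 0.9 2.6] M [ 0.01 -0.06  0.07] w 0.154 ff 58.7
lift t 6.83 tcp [0.5284 0.1101 0.1993] yaw 88.5 F [ 0.6  0.3 -0.6] M [ 0.08 -0.02  0.04] w 0.149 ff 58.5
over t 8.37 tcp [ 0.5502 -0.2161  0.2001] yaw -11.9 F [-0.9 -0.1 -0.4] M [-0.01 -0.05  0.  ] w 0.15 ff 58.3
```

View pics/o.png

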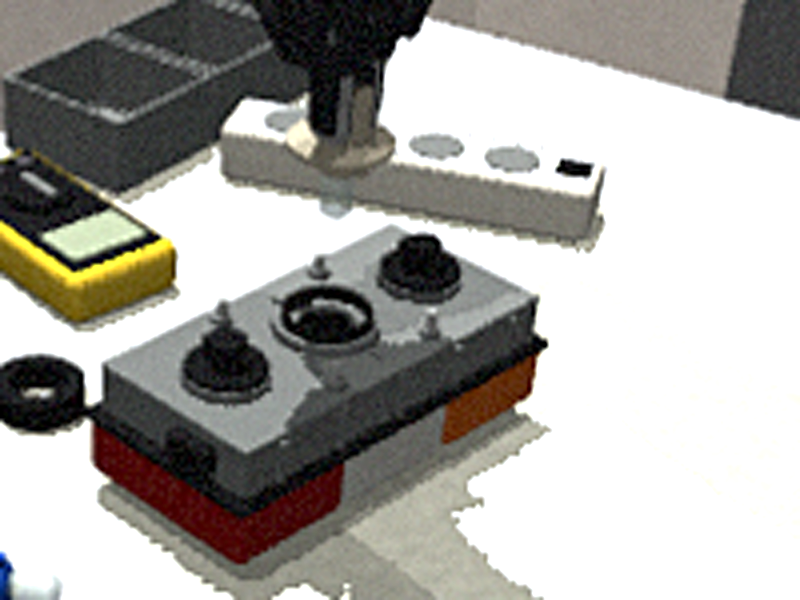

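The holder hangs upright in the fingers, flange at crop (340,142) and glass at (335,205), with the port at (325,318). I check its offset in the hand by projection, then lower the glass into the hole and test for contact.

Run:
```python
from arm import *
from vis import *
S=Cam(cams.get_image("side"))
k=contour(S,(318,95,34,20),0)[0]
print("flange pred",S.proj([.5502,-.2161,.197]),"eyes",[335,105.4])
print(bot.line_to([.55,-.217,.112],vel=.1,until_force=4));st("pre")
print(bot.line_to([.55,-.217,.1025],vel=.02,until_force=4));st("seal?")
```

```text
flange pred [[334.89620937 104.23795832]] eyes [335, 105.4]
False
pre t 9.5 tcp [ 0.5506 -0.2172  0.1127] yaw -12.0 F [-0.6 -1.  -0.2] M [ 0.01  0.04 -0.06] w 0.157 ff 58.3
False
seal? t 10.12 tcp [ 0.5499 -0.217   0.1024] yaw -12.0 F [-0.5 -0.4 -0.3] M [-0.1   0.04 -0.03] w 0.154 ff 58.3
```

Run:
```python
from arm import *
for z in(.0985,.0965,.0955,.0945,.094):
    h=bot.line_to([.55,-.217,z],vel=.02,until_force=25);s=st(f"z{z} {h}")
    if s["ft_force"][2]>14: break
```

```text
z0.0985 False t 10.47 tcp [ 0.5501 -0.217   0.0989] yaw -12.0 F [-1.3 -0.2  4.1] M [ 0.05  0.23 -0.  ] w 0.15 ff 58.8
z0.0965 False t 10.72 tcp [ 0.5501 -0.2171  0.0969] yaw -12.0 F [-1.4  0.4  6.6] M [ 0.08  0.31 -0.02] w 0.148 ff 59.0
z0.0955 False t 10.97 tcp [ 0.5501 -0.2171  0.0961] yaw -12.0 F [-1.4  0.1  6.9] M [0.14 0.37 0.03] w 0.149 ff 59.1
z0.0945 False t 11.22 tcp [ 0.5501 -0.217   0.0953] yaw -12.0 F [-1.5  1.5  6.7] M [0.14 0.42 0.01] w 0.152 ff 59.5
z0.094 False t 11.47 tcp [ 0.5502 -0.2171  0.0952] yaw -12.0 F [-2.5  0.9  9.4] M [ 0.17  0.55 -0.02] w 0.156 ff 59.6
```

It is flush on the collar at TCP 0.0952 with about 9 N. Now I turn it clockwise in steps.

Run:
```python
from arm import *
for d in(10,25,40,55,70,82,88,92):
    bot.line_to([.55,-.217,.0938],vel=.03,rot=q(np.radians(-12-d)));s=st(f"turn{d}")
    if abs(s["moment"][2])>1.2 or s["ft_force"][2]>40: print("stop");break
```

```text
Traceback (most recent call last):
bench.IKError: the arm cannot follow that straight line within its joint ranges
```

Run:
```python
from arm import *
print(np.round(bot.sense()["joints"],3));st()
for d in(0,3,10,25,40,55,70,82,92):
    j=bot.inverse_kinematics([.55,-.217,.0938],q(np.radians(-12-d)));print(d,None if j is None else np.round(j,3))
```

```text
[-0.376  0.457 -0.209  0.904 -0.     2.975]
 t 11.47 tcp [ 0.5502 -0.2171  0.0952] yaw -12.0 F [-2.5  0.9  9.4] M [ 0.17  0.55 -0.02] w 0.156 ff 59.6
0 [-0.376  0.458 -0.21   0.902  0.     2.975]
3 [-0.376  0.458 -0.21   0.902  0.     3.028]
10 [-0.376  0.458 -0.21   0.902  0.    -3.133]
25 [-0.376  0.458 -0.21   0.902  0.    -2.872]
40 [-0.376  0.458 -0.21   0.902  0.    -2.61 ]
55 [-0.376  0.458 -0.21   0.902  0.    -2.348]
70 [-0.376  0.458 -0.21   0.902  0.    -2.086]
82 [-0.376  0.458 -0.21   0.902  0.    -1.877]
92 [-0.376  0.458 -0.21   0.902  0.    -1.702]
```

I had joint 6's sign wrong: at 2.975 it has no room to turn clockwise. The holder is the same after half a turn, so I lift straight out, turn the wrist half a turn (joint 6 about -0.17), re-insert the same way, then turn.

Run:
```python
from arm import *
bot.line_to([.55,-.217,.112],vel=.03);st("out")
bot.line_to([.55,-.217,.2],vel=.12);s=st("up")
bot.move_to([.55,-.217,.2],q(np.radians(168)));bot.dwell(.2);st("turned");print(np.round(bot.sense()["joints"],3))
print(bot.line_to([.55,-.217,.112],vel=.1,until_force=4));st("pre")
if not bot.line_to([.55,-.217,.1025],vel=.02,until_force=4):
    st("in")
    for z in(.0965,.0945,.0938):
        bot.line_to([.55,-.217,z],vel=.02,until_force=25);st(f"z{z}")
else: st("blocked")
```

```text
out t 12.22 tcp [ 0.5498 -0.2169  0.1116] yaw -12.0 F [-0.   0.2 -0.8] M [ 0.03 -0.   -0.  ] w 0.148 ff 58.4
up t 13.11 tcp [ 0.5495 -0.2168  0.1992] yaw -12.0 F [ 0.5 -0.6 -0.1] M [-0.05  0.06  0.01] w 0.15 ff 58.4
turned t 15.96 tcp [ 0.55  -0.217  0.2  ] yaw 168.0 F [-0.5 -0.3 -0.2] M [ 0.06 -0.01 -0.04] w 0.148 ff 58.2
[-0.376  0.387 -0.033  1.151  0.    -0.166]
False
pre t 16.99 tcp [ 0.5504 -0.2171  0.1126] yaw 168.0 F [ 0.7  0.2 -0.9] M [-0.05  0.05  0.03] w 0.154 ff 58.4
in t 17.62 tcp [ 0.5507 -0.2175  0.1025] yaw 168.0 F [ 2.5 -2.  -2. ] M [-0.57 -0.54  0.  ] w 0.152 ff 58.1
z0.0965 t 18.07 tcp [ 0.5508 -0.2175  0.0973] yaw 168.0 F [ 2.5 -2.1  3.8] M [-0.53 -0.33 -0.02] w 0.152 ff 59.3
z0.0945 t 18.32 tcp [ 0.5508 -0.2176  0.0955] yaw 168.0 F [ 1.6 -2.6  6.5] M [-0.51 -0.21  0.03] w 0.152 ff 59.6
z0.0938 t 18.57 tcp [ 0.5508 -0.2176  0.0952] yaw 168.0 F [-0.  -2.9  7.7] M [-0.44 -0.06 -0.07] w 0.156 ff 59.7
```

Run:
```python
from arm import *
for d in(10,25,40,55,70,82,88,92):
    bot.line_to([.5505,-.2173,.0936],vel=.03,rot=q(np.radians(168-d)));s=st(f"turn{d}")
    if abs(s["moment"][2])>1.5 or s["ft_force"][2]>40: print("stop");break
```

```text
turn10 t 18.89 tcp [ 0.5509 -0.2178  0.0952] yaw 158.0 F [-0.9 -2.5 11.5] M [-0.3   0.14 -0.15] w 0.153 ff 59.9
turn25 t 19.3 tcp [ 0.5509 -0.2178  0.0952] yaw 143.0 F [-0.6 -1.4  9.9] M [-0.33  0.18 -0.13] w 0.151 ff 59.9
turn40 t 19.71 tcp [ 0.551  -0.2179  0.0952] yaw 128.0 F [ 0.1 -2.5 11.8] M [-0.41  0.12 -0.12] w 0.155 ff 59.9
turn55 t 20.12 tcp [ 0.5509 -0.2178  0.0952] yaw 113.0 F [-0.3 -2.4 10.9] M [-0.37  0.18 -0.17] w 0.15 ff 59.9
turn70 t 20.52 tcp [ 0.5509 -0.2177  0.0952] yaw 98.0 F [-0.2 -2.2 10.5] M [-0.27  0.17 -0.1 ] w 0.154 ff 59.9
turn82 t 20.88 tcp [ 0.5509 -0.2177  0.0952] yaw 86.0 F [-1.2 -1.8 10.2] M [-0.33  0.19 -0.13] w 0.156 ff 59.9
turn88 t 21.14 tcp [ 0.5509 -0.2177  0.0952] yaw 80.0 F [-0.4 -1.8 10.8] M [-0.28  0.16 -0.16] w 0.156 ff 59.9
turn92 t 21.39 tcp [ 0.5517 -0.2179  0.0952] yaw 76.0 F [ 0.9 -2.5  9.6] M [-0.35 -0.16 -0.04] w 0.152 ff 59.7
```

Run:
```python
from arm import *
import cv2
for d in(94,96):
    bot.line_to([.5505,-.2173,.0932],vel=.03,rot=q(np.radians(168-d)));s=st(f"turn{d}")
    if abs(s["moment"][2])>.6: break
bot.dwell(.5);st("rest")
b=cams.get_image("side")["pixels"][100:200,265:398,::-1]
cv2.imwrite("pics/e.png",cv2.convertScaleAbs(cv2.resize(b,(798,600),interpolation=cv2.INTER_CUBIC),alpha=1.5))
```

```text
turn94 t 21.64 tcp [ 0.552  -0.218   0.0952] yaw 74.0 F [ 0.8 -2.2 10.4] M [-0.35 -0.03  0.09] w 0.153 ff 60.1
turn96 t 21.89 tcp [ 0.5524 -0.2182  0.0953] yaw 72.0 F [ 1.7 -2.   9.9] M [-0.41 -0.23  0.06] w 0.153 ff 60.0
rest t 22.39 tcp [ 0.5524 -0.2182  0.0953] yaw 72.0 F [ 2.2 -2.3  9.7] M [-0.44 -0.23  0.08] w 0.154 ff 60.0
```

View pics/e.png

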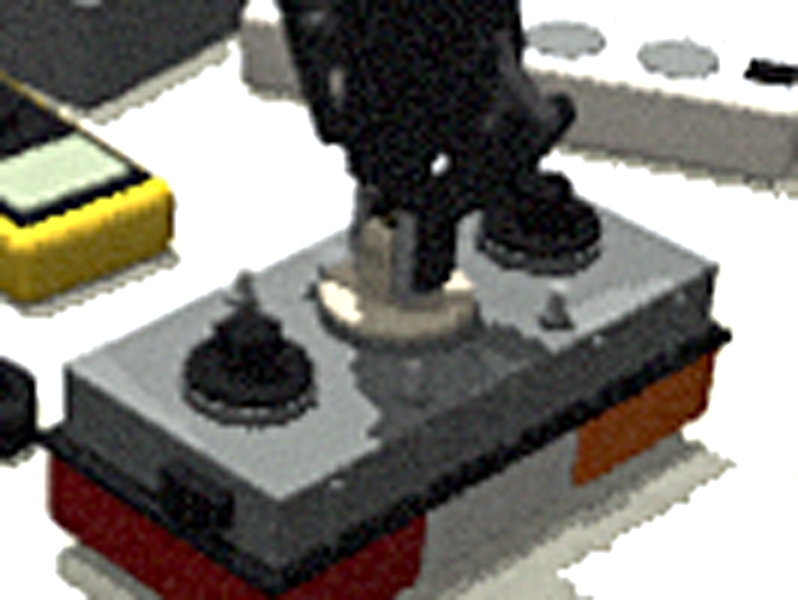

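The picture shows the flange lying flat on the collar at crop (395,310), with the block gripped and turned. The moment has changed sign at the stop, and the TCP sits at the predicted flush height. I add a little more push, confirm nothing moves, and hand it in.

Run:
```python
from arm import *
bot.line_to([.5508,-.2175,.0918],vel=.02,rot=q(np.radians(72)));bot.dwell(.4);s=st("push")
if s["tcp_pos"][2]<.0958 and s["ft_force"][2]<40: print(bot.finish_job());st("end")
```

```text
push t 23.09 tcp [ 0.5525 -0.2182  0.0951] yaw 72.0 F [-1.3 -1.9 17.9] M [-0.18  0.4   0.08] w 0.146 ff 61.1
the job is handed in; nothing more can be done
None
the job is handed in; nothing more can be done
```

I handed the job in at about 23 s, with the holder in the port, turned clockwise to its stop, pressed flush with about 18 N and still gripped at about 60 N; no verdict came back, and I took it out once to re-insert it half a turn round because the wrist couldn't turn clockwise the first time, so step 3's angle was passed in the air before the real turn in the port.

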